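Stand the toppled lamps back up

ROBOT

A 7-joint arm with a two-finger parallel gripper is mounted at the origin on the work surface. World frame = base frame: x ahead of the robot, y to its left, z up, the work surface at z = 0. Lengths are in m, angles in rad, forces in N, time in s.
With the tool pointing down it reaches from about 0.4 to 0.9 m from the base axis. Payload 5.5 kg.
Tool frame: the origin (TCP) lies at the very end of the fingers, on their centre line; the grasp point (between the pads) lies 19 mm behind it (grip_point_offset is the distance from the TCP to the grasp point, in m); x points along the fingers, y is the direction in which the jaws open and shut, and the axes are right-handed (so a half turn about x gives the same grasp; the last joint's range is limited). The gripper opens to 85 mm and grips with 20 to 120 N. Pads are 22 mm wide; open, the fingers measure 114 mm over their backs; the gripper's body (76 mm by 85 mm) begins 54 mm behind the grasp point. The pads swing forward as they close: fully open they stand 13 mm farther back than shut.
Start: joints at [1.61, 0.501, -0.427, 1.55, 0.221, 1.138, -0.21], TCP at [0.144, -0.634, 0.231] pointing down, gripper open.
Joint ranges: [-2.88, 2.88], [-0.31, 2.03], [-1.54, 1.56], [0.2, 2.42], [-1.41, 4.55], [0.19, 2.02], [-2.57, 2.57]. Speed limits (rad/s): [2.57, 2.57, 3.14, 3.14, 3.14, 3.14, 3.14].

INTERFACE

Orientations are given as [roll, pitch, yaw] about the fixed x, y, z axes, in that order (R = Rz(yaw) Ry(pitch) Rx(roll)).
In Python, from cell import sense, get_image, calibration, job_done, grip_point_offset gives the robot as it stands. The module is installed in compiled form; this text tells all that it offers.
- The arm moves only by the tool servo_tool, never from a script. Its arguments are lists of equal length, an entry for each row: "translation": the shift along the world's x, y, z in cm, a list of three; "delta_rot": the turn, a rotation vector about the world's x, y, z in rad, a list of three; "gripper": the closure in counts, from 0 (fully open) to 255 (shut). A call has 1 to 8 rows; each row is the pose to reach, as a shift and turn from the pose commanded when the call began; what a row does not reach only later rows make up. A row lasts 1/12 s, in which the tool goes at most 41.7 mm and 7.16 degrees, less where a joint would pass 70% of its speed; a pose out of reach is approached as far as the arm can. A call with a gripper value outside its range is refused whole. The fingers move at their own pace and stop on an object; "force" is the grip in N (left out, the last holds). Time passes only in rows, so rows that repeat a pose let the fingers close. It gives the time, the measured TCP pose, the force and the opening at its end, in the units of the state.
- sense(): the state, without advancing time (a new reading comes with each control period).
- get_image(name): name is "scene" or "top"; returns the picture (480x640x3 uint8, red, green, blue); there is no depth.
- calibration(name): a dict with "camera_matrix" (3x3 intrinsics, pixels), "distortion" ([k1, k2, p1, p2, k3] as OpenCV has them; the pictures are not rectified), "extrinsics" (4x4, takes a point from camera to world coordinates). Camera axes: x right, y up, looking along -z (the intrinsics and any distortion apply to the point x, -y, -z); pixel columns grow to the right and rows downward; lengths in m; the calibration is good to about 2 mm. A picture is of the moment at which its call begins. calibration takes no time and is no camera call.
- job_done(): hands the job in, once; it reports no verdict.
The state is a dict: "t": time; "q": joint angles; "joint_vel": joint speeds; "tau": joint torques, N m; "position": TCP position; "eef_rot": TCP orientation; "contact_force": force on the tool from outside, world axes, zero at the start; "moment": the same for the moment, N m; "grip_width": finger opening in m.
Only numpy, scipy, OpenCV 4.12 (cv2) and the standard library are available. Lean on these libraries where they do the work, as an engineer would, in place of code of your own. Each camera call takes 0.05 s, during which the arm holds its last target. There are 200 camera calls.

TASK

Two brass table-lamp bodies have toppled over on the lamp-repair bench, one big and one small. Push each of them back up with the fingertips so that it stands upright on its square foot about where it lay; do not pinch, lift or carry them, push gently, and leave the lamp that already stands and all the other things on the bench undisturbed. When done, both lamps stand by themselves with the hand clear.

Things in the scene. Friction and masses are not known exactly. Their poses are not given: they have to be found in the camera images.
- big_lamp: Bigger toppled brass lamp, 0.75 kg +-20 %, 220 mm tall. Square foot 120 x 120 x 16 mm, boss 40 mm across x 8, stem 20 across with a 32 mm ball 110 mm up, dark cup 40 across x 40 long at the end. Origin: centre of the foot's underside; z along the stem to the cup. Lies on a straight side of the foot and the cup's rim, z 11 degrees below level, cup towards the robot +-35 degrees, foot's upper edge 118 mm up.
- small_lamp: Smaller toppled lamp of the same form, 0.5 kg +-20 %, 170 mm tall: foot 100 x 100 x 16 mm, same boss and stem, ball 85 mm up, cup 36 mm across. Origin and axes alike; lies alike, z 12 degrees below level, foot's upper edge 98 mm up. Which is left and which right varies. Both: centre of mass 30 mm above the underside; they tip over the foot's lower edge, past balance with the stem some 30 degrees up.
- standing_lamp: A lamp body just like the small one (170 mm tall, foot 100 x 100 mm) that stands upright between the two. Leave it alone. Origin: centre of the underside of its foot.
- finial: Loose turned brass finial, 40 mm in diameter, 55 mm high, standing between the lamps near the robot. Leave it. Origin under its centre.
- collar: Loose brass ring, 60 mm in diameter, 16 mm high, lying beyond the lamps. Leave it. Origin under its centre.
- jar: Loose jar, 60 mm in diameter, 85 mm high, beyond the lamps. Leave it. Origin under its centre.
- driver: Loose screwdriver lying far left. Leave it. Its x axis runs along it.
- mug: Loose mug, 80 mm in diameter, 90 mm high, far right, handle at its +y. Leave it. Origin under its centre.
- spanner: Loose spanner lying at the left edge. Leave it. Its x axis runs along it.
Not all that is in view belongs to the job. Leave any green look-alike of the small_lamp alone.

How it is judged:
At the end, for the whole second after the job is handed in: Both lamps stand upright (within 3.4 degrees) with the foot on the bench (underside centre within 8 mm of the bench top), at rest, the underside centre no more than 150 mm from where it started (angle between each of big_lamp, small_lamp's own z axis and vertical below 0.06 rad and height (world z) of big_lamp between -0.006 and 0.008 m and distance of each of big_lamp, small_lamp from where it was at the start of the episode below 0.15 m and linear speed of each of big_lamp, small_lamp below 0.02 m/s and angular speed of each of big_lamp, small_lamp below 0.1 rad/s and height (world z) of small_lamp between -0.006 and 0.008 m); the robot touches nothing.
It fails at once if a toppled lamp is lifted off the bench ((height (world z) of big_lamp above 0.077 m or (angle between big_lamp's own z axis and vertical below 0.6 rad and height (world z) of big_lamp above 0.05103 m) or (angle between big_lamp's own z axis and vertical below 0.25 rad and height (world z) of big_lamp above 0.0295 m)) or (height (world z) of small_lamp above 0.067 m or (angle between small_lamp's own z axis and vertical below 0.6 rad and height (world z) of small_lamp above 0.04538 m) or (angle between small_lamp's own z axis and vertical below 0.25 rad and height (world z) of small_lamp above 0.027 m))).
It fails at once if a lamp is pinched or pushed hard (over 35 N) (contact force between the fingers and big_lamp above 35 N or contact force between the fingers and small_lamp above 35 N).
It fails at once if the standing lamp or another thing on the bench is disturbed (moved more than 20 mm or tipped) (distance of any of standing_lamp, finial, collar, jar, driver, mug, spanner from where it was at the start of the episode above 0.02 m or angle between any of standing_lamp, finial, collar, jar, mug's own z axis and vertical above 0.3 rad).
It also fails if it takes over 54 s, if anything falls off the work surface, if the arm or the gripper's body presses on something with over 40 N, if the wrist force passes 120 N, or if a joint passes its speed limit or range.

## Working session

There is one attempt and no reset: what is moved stays moved. The work goes in short steps, Python scripts to look and compute and a tool call to move; the robot and the scene stay as the last step left them, time stands still between calls to the robot, and variables do not carry over. Pictures are saved under pics/ and viewed, about 8 in all and at most 12, crops included, and the job is handed in when it is done.

Besides the shell and the picture viewer there is one more tool, called after "Call:" by a JSON object that holds its "api" and its "payload". servo_tool: Moves the arm, as the interface text tells. Its arguments: {"type":"object","properties":{"translation":{"type":"array","items":{"type":"array","items":{"type":"number"}}},"delta_rot":{"type":"array","items":{"type":"array","items":{"type":"number"}}},"gripper":{"type":"array","items":{"type":"number"}},"force":{"type":"number"}},"required":["translation","delta_rot","gripper"]}

```bash
mkdir -p pics
cat > h.py <<'E'
import numpy as np,cv2
from cell import sense,get_image,calibration,job_done
def ray(n,u,v):
    c=calibration(n);K=np.array(c['camera_matrix'],float);d=np.array(c['distortion'],float);E=np.array(c['extrinsics'])
    p=cv2.undistortPoints(np.array([[[u,v]]],float),K,d)[0,0]
    return E[:3,3],E[:3,:3]@np.array([p[0],-p[1],-1])
def on(n,u,v,z):
    o,r=ray(n,u,v);return o+r*(z-o[2])/r[2]
def pix(n,P):
    c=calibration(n);K=np.array(c['camera_matrix'],float);d=np.array(c['distortion'],float);E=np.array(c['extrinsics'])
    q=(np.array(P,float).reshape(-1,3)-E[:3,3])@E[:3,:3];q=q*[1,-1,-1]
    return cv2.projectPoints(q,np.zeros(3),np.zeros(3),K,d)[0][:,0]
def snap(n,f):
    im=get_image(n);cv2.imwrite('pics/'+f,im[:,:,::-1]);return im
E
python3 - <<'E'
from h import *
for n in('top','scene'):
    snap(n,n+'0.png');print(n,np.round(calibration(n)['extrinsics'],3).tolist(),np.array(calibration(n)['camera_matrix'])[0,0])
s=sense();print(s['t'],s['position'],s['eef_rot'],s['contact_force'],s['grip_width'])
E
```

```text
top [[-0.028, 0.995, -0.099, 0.35], [-0.999, -0.03, -0.02, 0.057], [-0.023, 0.099, 0.995, 1.308], [0.0, 0.0, 0.0, 1.0]] 433.3438791419662
scene [[0.724, -0.581, 0.373, 0.93], [0.69, 0.599, -0.406, -0.463], [0.012, 0.551, 0.834, 1.108], [0.0, 0.0, 0.0, 1.0]] 470.9977776856666
0.1 [ 0.14409058 -0.63319674  0.23036234] [-1.63091858  1.56903971  1.7344682 ] [-0.18927157 -0.86636679  0.23631817] 0.0856563399129596
```

View pics/top0.png

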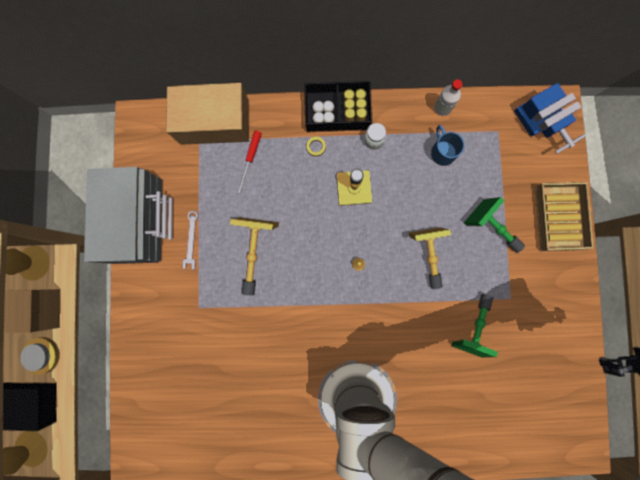

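View pics/scene0.png

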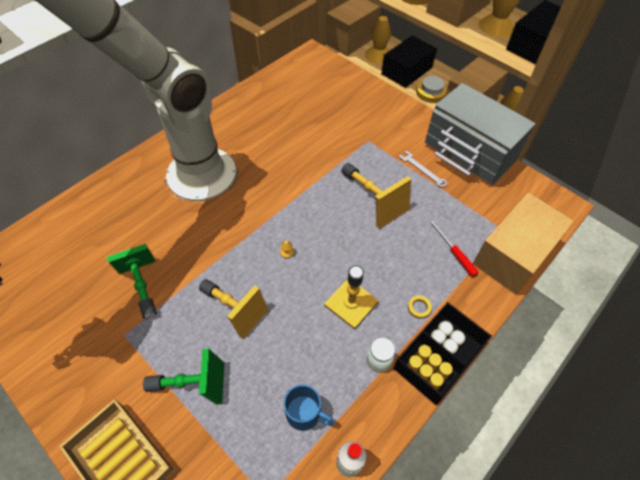

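The big lamp is at the left (foot ~(252,224), cup (248,287) in top) and the small one is at the right (foot ~(433,235), cup (436,281)). The other candidates:
- (354,185): yellow, but upright, so it is the standing lamp.
- (497,222) and (480,330): green look-alikes, to be left alone.

Next I measure the lamps and make one enlarged crop to confirm.

Run:
```python
from h import *
from scipy.spatial.transform import Rotation as R
im=cv2.imread('pics/top0.png');hsv=cv2.cvtColor(im,cv2.COLOR_BGR2HSV)
m=cv2.inRange(hsv,(15,110,90),(33,255,255)); m[:,:200]=0;m[:,505:]=0;m[:200]=0;m[300:]=0
out=im.copy()
for name,(x0,x1),zf,L,H,dz in(('big',(215,290),.1195,.22,.12,11),('small',(405,460),.0995,.17,.10,12)):
    s=np.zeros_like(m);s[:,x0:x1]=m[:,x0:x1]
    # foot: horizontal opening removes stem
    o=cv2.morphologyEx(s,cv2.MORPH_OPEN,np.ones((1,18),np.uint8))
    n,l,st,c=cv2.connectedComponentsWithStats(o);k=1+np.argmax(st[1:,4])
    f=cv2.findContours((l==k).astype(np.uint8),0,2)[0][0];r=cv2.minAreaRect(f);b=cv2.boxPoints(r)
    cv2.polylines(out,[b.astype(int)],1,(0,0,255),1)
    P=[on('top',*p,zf) for p in b]
    # order into long edge ends
    e=sorted(range(4),key=lambda i:b[i][0]);a=(P[e[0]]+P[e[1]])/2;d=(P[e[2]]+P[e[3]])/2
    dark=cv2.inRange(hsv,(0,0,0),(180,255,75));dd=np.zeros_like(dark);dd[260:310,x0:x1]=dark[260:310,x0:x1]
    n,l,st,c=cv2.connectedComponentsWithStats(dd);j=1+np.argmax(st[1:,4]);cup=on('top',*c[j],.03)
    print(name,'edge',a.round(3),d.round(3),'len',np.linalg.norm(a-d).round(3),'mid',((a+d)/2).round(3),'rect',np.round(r,1) if 0 else r,'cup',cup.round(3),st[j],'|mid-cup|',np.linalg.norm(((a+d)/2-cup)[:2]).round(3))
    e=(a-d)[:2];n_=np.array([e[1],-e[0]]);n_/=np.linalg.norm(n_);n_*=np.sign(n_[0]);s_=((a+d)/2-cup)[:2];s_/=np.linalg.norm(s_);print(' push dir by edge',n_.round(3),'by stem',s_.round(3))
for nm,p,z in(('standing',(354,187),0),('finial',(358,264),.03),('green',(492,212),.1),('jar',(376,135),.04),('collar',(316,147),.01)):print(nm,on('top',*p,z).round(3))
print(R.from_euler('xyz',sense()['eef_rot']).as_matrix().round(2))
cv2.imwrite('pics/c.png',cv2.resize(out[160:310,190:530],None,fx=2.35,fy=2.35,interpolation=2))
```

```text
big edge [0.514 0.337 0.119] [0.511 0.22  0.119] len 0.118 mid [0.512 0.279 0.119] rect ((253.0, 223.5), (7.0, 42.0), 90.0) cup [0.334 0.299 0.03 ] [249 280   6  15  50] |mid-cup| 0.18
 push dir by edge [ 0.999 -0.032] by stem [ 0.993 -0.116]
small edge [ 0.467 -0.175  0.099] [ 0.464 -0.27   0.099] len 0.095 mid [ 0.466 -0.223  0.099] rect ((433.0, 235.5), (7.0, 34.0), 90.0) cup [ 0.339 -0.227  0.03 ] [428 274   7  14  66] |mid-cup| 0.127
 push dir by edge [ 1.    -0.031] by stem [1.    0.029]
standing [ 0.632 -0.012  0.   ]
finial [ 0.395 -0.014  0.03 ]
green [ 0.527 -0.393  0.1  ]
jar [ 0.781 -0.082  0.04 ]
collar [0.759 0.101 0.01 ]
[[-0.    0.22 -0.98]
 [ 0.   -0.98 -0.22]
 [-1.   -0.   -0.  ]]
```

View pics/c.png

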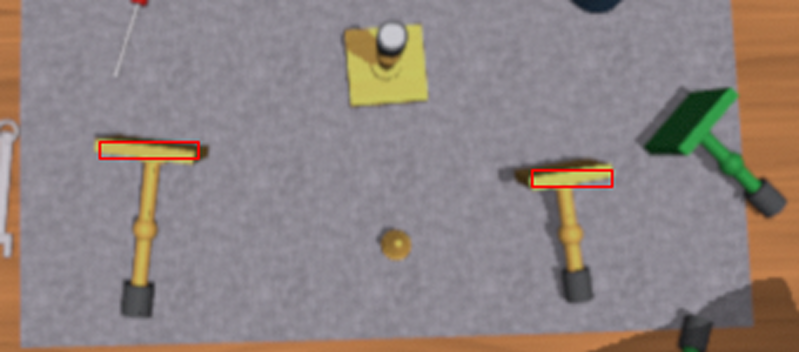

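The crop confirms two yellow lamps toppled on the mat: big at the left, small at the right. The green ones are look-alikes. My red boxes came out axis-aligned and miss the feet's slant, so I'm taking the axes from hand-read points instead.

Run:
```python
from h import *
def c(x,y):return x/2.35+190-.3,y/2.35+160-.3
for nm,l,r,zf,st,zs,cu,zc in(('big',(98,144),(201,156),.1195,(151,168),.055,(137,299),.024),('small',(529,183),(612,172),.0995,(566,193),.047,(577,284),.020)):
    a,d=on('top',*c(*l),zf),on('top',*c(*r),zf);e=(a-d)[:2];n=np.array([e[1],-e[0]]);n/=np.linalg.norm(n);n*=np.sign(n[0])
    s=on('top',*c(*st),zs);k=on('top',*c(*cu),zc);v=(s-k)[:2]
    print(nm,'L',a.round(3),'R',d.round(3),'len',np.linalg.norm(e).round(3),'mid',((a+d)/2).round(3),'yaw edge',np.arctan2(n[1],n[0]).round(3),'yaw stem',np.arctan2(v[1],v[0]).round(3),'stem',s.round(3),'cup',k.round(3))
```

```text
big L [0.521 0.339 0.119] R [0.503 0.216 0.119] len 0.124 mid [0.512 0.278 0.119] yaw edge -0.148 yaw stem -0.157 stem [0.498 0.288 0.055] cup [0.336 0.314 0.024]
small L [ 0.461 -0.171  0.099] R [ 0.471 -0.271  0.099] len 0.1 mid [ 0.466 -0.221  0.099] yaw edge 0.101 yaw stem 0.124 stem [ 0.452 -0.227  0.047] cup [ 0.339 -0.241  0.02 ]
```

The edge and stem yaws agree (big about -0.15, small about +0.11), and the foot lengths come out at 124 and 100 mm. Plan: shut fingers tilted sideways push the foot's upper edge away from the robot, on the cup side. The lamp then tips over the foot's lower edge, and the hand backs out along the tool axis. Small lamp first.

Call:
{"api": "servo_tool", "payload": {"translation": [[3,5,1],[6,10,2],[9,15,3],[12,20,4],[15,25,5],[18,30,5],[21,35,5],[24,39,5]], "delta_rot": [[0.1,0,0],[0.2,0,0],[0.3,0,0],[0.4,0,0],[0.5,0,0],[0.6,0,0],[0.7,0,0],[0.75,0,0]], "gripper": [255,255,255,255,255,255,255,255]}}

```text
t: 0.77
position: [0.315, -0.3511, 0.2742]
eef_rot: [-1.792, 0.815, 1.57]
contact_force: [0.4, -0.6, -1.5]
grip_width: 0.0002
```

Call:
{"api": "servo_tool", "payload": {"translation": [[0,0,0],[0,0,0],[0,0,0],[0,0,0]], "delta_rot": [[0,0,0],[0,0,0],[0,0,0],[0,0,0]], "gripper": [255,255,255,255]}}

```text
t: 1.1
position: [0.3143, -0.3527, 0.2752]
eef_rot: [-1.794, 0.822, 1.57]
contact_force: [0.0, -0.1, 0.4]
grip_width: -0.0
```

Call:
{"api": "servo_tool", "payload": {"translation": [[2.5,2.5,-1.5],[5,5,-3],[7.5,7.5,-5],[9.5,9.5,-8],[10.5,11,-11],[11,12.1,-14.5],[11,12.1,-14.5],[11,12.1,-14.5]], "delta_rot": [[0,0,0],[0,0,0],[0,0,0],[0,0,0],[0,0,0],[0,0,0],[0,0,0],[0,0,0]], "gripper": [255,255,255,255,255,255,255,255]}}

```text
t: 1.77
position: [0.4239, -0.2305, 0.1298]
eef_rot: [-1.791, 0.818, 1.573]
contact_force: [0.2, -0.5, 0.1]
grip_width: -0.0
```

Run:
```python
from h import *
a=snap('scene','s1.png');b=snap('top','t1.png')
o=np.hstack([cv2.resize(a[200:380,120:320],(440,396)),cv2.resize(b[170:310,370:510],(360,396))])
cv2.imwrite('pics/d1.png',o[:,:,::-1]);s=sense();print(s['position'],s['contact_force'])
```

```text
[ 0.42535009 -0.23287851  0.13168103] [ 1.01786302 -0.60192477  0.25510852]
```

View pics/d1.png

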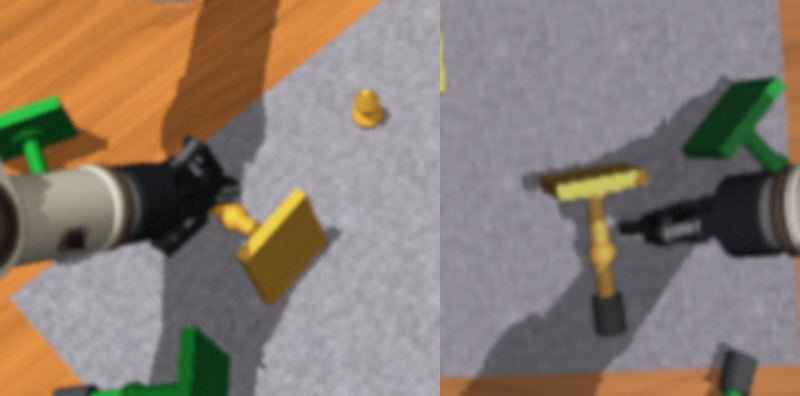

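The tip is beside and above the small lamp's stem, on the robot side of the foot. Lowering now and starting the push.

Call:
{"api": "servo_tool", "payload": {"translation": [[0,0.7,-1.7],[0,1.4,-3.5],[0,2.1,-5.3],[0.5,2.1,-5.3],[1,2.1,-5.3],[1.5,2.1,-5.3],[2,2.1,-5.3],[2,2.1,-5.3]], "delta_rot": [[0,0,0],[0,0,0],[0,0,0],[0,0,0],[0,0,0],[0,0,0],[0,0,0],[0,0,0]], "gripper": [255,255,255,255,255,255,255,255]}}

```text
t: 2.53
position: [0.4474, -0.2104, 0.0788]
eef_rot: [-1.799, 0.823, 1.567]
contact_force: [0.6, -0.1, 0.4]
grip_width: 0.0
```

Call:
{"api": "servo_tool", "payload": {"translation": [[0.4,0,0],[0.8,0.1,0],[1.2,0.1,0],[1.6,0.2,0],[2.0,0.2,0],[2.4,0.3,0],[2.8,0.3,0],[3.0,0.3,0]], "delta_rot": [[0,0,0],[0,0,0],[0,0,0],[0,0,0],[0,0,0],[0,0,0],[0,0,0],[0,0,0]], "gripper": [255,255,255,255,255,255,255,255]}}

```text
t: 3.2
position: [0.4754, -0.2065, 0.0776]
eef_rot: [-1.794, 0.821, 1.571]
contact_force: [-1.5, -0.3, 1.0]
grip_width: 0.0
```

Run:
```python
from h import *
a=snap('scene','s2.png');b=snap('top','t2.png')
o=np.hstack([cv2.resize(a[200:380,120:320],(440,396)),cv2.resize(b[170:310,370:510],(360,396))])
cv2.imwrite('pics/d2.png',o[:,:,::-1]);s=sense();print(s['position'],s['contact_force'])
```

```text
[ 0.47516034 -0.20647867  0.07724041] [-1.60200412 -1.52653405  1.57869382]
```

View pics/d2.png

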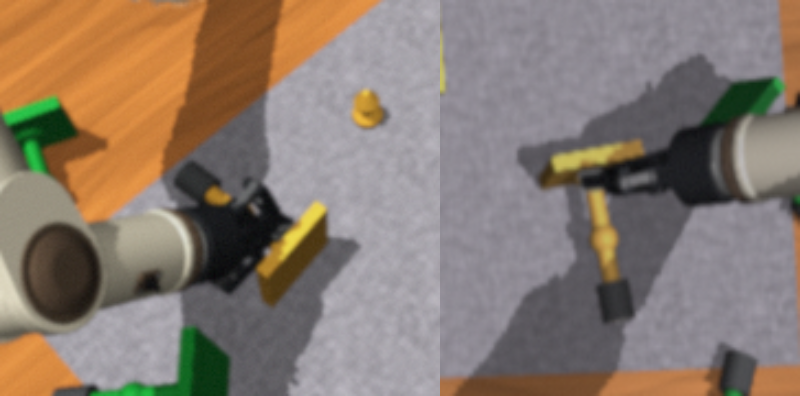

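The foot's edge moved about 24 mm and its underside shows less, so it is rotating rather than sliding. Continuing.

Call:
{"api": "servo_tool", "payload": {"translation": [[0.4,0,0],[0.8,0.1,0],[1.2,0.1,0],[1.6,0.2,0],[2.0,0.2,0],[2.4,0.3,0],[2.8,0.3,0],[3.2,0.4,0]], "delta_rot": [[0,0,0],[0,0,0],[0,0,0],[0,0,0],[0,0,0],[0,0,0],[0,0,0],[0,0,0]], "gripper": [255,255,255,255,255,255,255,255]}}

```text
t: 3.97
position: [0.5078, -0.2026, 0.0774]
eef_rot: [-1.795, 0.821, 1.57]
contact_force: [-0.3, 0.4, -0.1]
grip_width: -0.0001
```

Run:
```python
from h import *
a=snap('scene','s3.png');b=snap('top','t3.png')
o=np.hstack([cv2.resize(a[200:380,120:320],(440,396)),cv2.resize(b[170:310,370:510],(360,396))])
cv2.imwrite('pics/d3.png',o[:,:,::-1]);s=sense();print(s['position'],s['contact_force'])
```

```text
[ 0.50818153 -0.2019998   0.07762708] [ 1.09291448  0.47240078 -0.62055331]
```

View pics/d3.png

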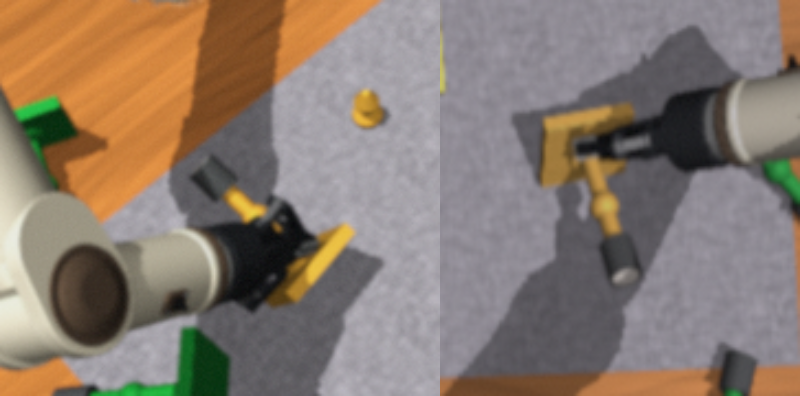

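The lamp is near balance. A short further push, then a swift retreat along the tool axis.

Call:
{"api": "servo_tool", "payload": {"translation": [[0.5,0,0],[1.0,0.1,0],[1.5,0.1,0],[1.5,-2.7,2.5],[1.3,-5.5,5],[1,-8.3,7.5],[1,-10,9.5],[1,-10,9.5]], "delta_rot": [[0,0,0],[0,0,0],[0,0,0],[0,0,0],[0,0,0],[0,0,0],[0,0,0],[0,0,0]], "gripper": [255,255,255,255,255,255,255,255]}}

```text
t: 4.73
position: [0.5187, -0.309, 0.1761]
eef_rot: [-1.802, 0.828, 1.559]
contact_force: [0.7, 0.1, 0.1]
grip_width: 0.0002
```

Run:
```python
from h import *
a=snap('scene','s4.png');b=snap('top','t4.png')
o=np.hstack([cv2.resize(a[200:400,120:360],(475,396)),cv2.resize(b[150:310,380:510],(322,396))])
cv2.imwrite('pics/d4.png',o[:,:,::-1]);s=sense();print(s['position'],s['contact_force'])
```

```text
[ 0.51764994 -0.30330501  0.17281992] [-0.09928837 -0.03363306 -1.16535145]
```

View pics/d4.png

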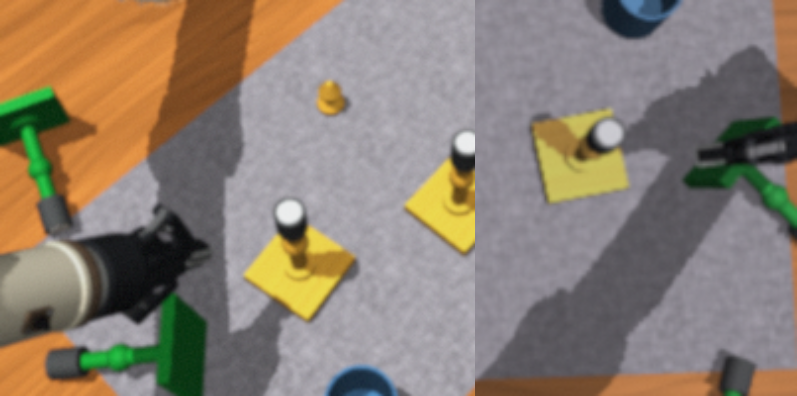

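The small lamp stands upright on its foot and the hand is clear. Now over to the big lamp, crossing high.

Call:
{"api": "servo_tool", "payload": {"translation": [[-2,-1,3],[-4,-1,6],[-6,-1,9.5],[-7,1,12.5],[-7,4.5,13.5],[-7,8.5,13.5],[-7,12.5,13.5],[-7,16.5,13.5]], "delta_rot": [[0,0,0],[0,0,0],[0,0,0],[0,0,0],[0,0,-0.05],[0,0,-0.1],[0,0,-0.15],[0,0,-0.2]], "gripper": [255,255,255,255,255,255,255,255]}}

```text
t: 5.5
position: [0.4462, -0.1339, 0.3061]
eef_rot: [-1.791, 0.82, 1.372]
contact_force: [0.3, 0.8, 1.6]
grip_width: 0.0001
```

Call:
{"api": "servo_tool", "payload": {"translation": [[0,4,0],[0,8,0],[0,12,0],[0,16,0],[0,20,0],[0,24,0],[0,28,0],[0,32,0]], "delta_rot": [[0,0,0],[0,0,0],[0,0,0],[0,0,0],[0,0,0],[0,0,0],[0,0,0],[0,0,0]], "gripper": [255,255,255,255,255,255,255,255]}}

```text
t: 6.17
position: [0.4446, 0.1855, 0.3058]
eef_rot: [-1.79, 0.822, 1.376]
contact_force: [0.2, 0.6, 0.1]
grip_width: 0.0001
```

Call:
{"api": "servo_tool", "payload": {"translation": [[0,0,0],[0,0,0],[0,0,0]], "delta_rot": [[0,0,0],[0,0,0],[0,0,0]], "gripper": [255,255,255]}}

```text
t: 6.42
position: [0.4456, 0.1833, 0.3063]
eef_rot: [-1.792, 0.822, 1.375]
contact_force: [-0.8, -0.9, 0.5]
grip_width: -0.0001
```

Call:
{"api": "servo_tool", "payload": {"translation": [[0.5,2.5,-3],[1,5,-6],[1.5,7.5,-9],[2,9.2,-12],[2,9.2,-15.5],[2,10,-18],[2,11,-21],[2,11,-21]], "delta_rot": [[0,0,0],[0,0,0],[0,0,0],[0,0,0],[0,0,0],[0,0,0],[0,0,0],[0,0,0]], "gripper": [255,255,255,255,255,255,255,255]}}

```text
t: 7.08
position: [0.4625, 0.2929, 0.0909]
eef_rot: [-1.773, 0.82, 1.386]
contact_force: [-1.1, -0.7, 0.5]
grip_width: -0.0
```

Run:
```python
from h import *
a=snap('scene','s5.png');b=snap('top','t5.png')
o=np.hstack([cv2.resize(a[120:300,300:500],(440,396)),cv2.resize(b[170:310,200:340],(360,396))])
cv2.imwrite('pics/d5.png',o[:,:,::-1]);s=sense();print(s['position'],s['contact_force'])
```

```text
[0.46559933 0.29255538 0.0962038 ] [ 0.94317176 -1.70227478  0.10353205]
```

View pics/d5.png

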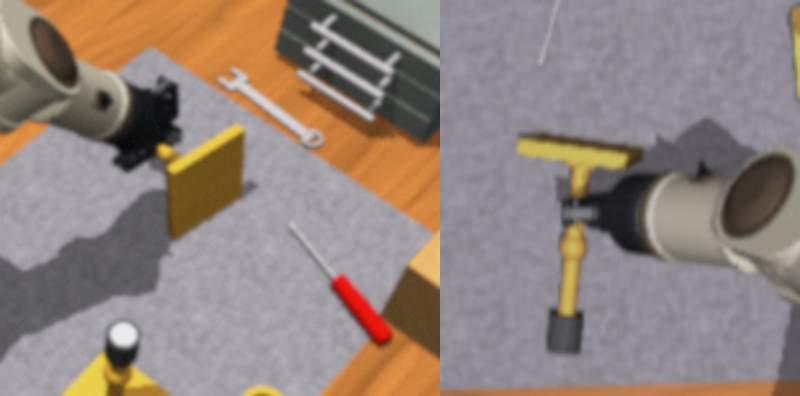

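The fingers are over the stem, robot side of the big foot, and the lamp is untouched. Pushing along the lamp's axis.

Call:
{"api": "servo_tool", "payload": {"translation": [[0.8,-0.1,0],[1.6,-0.2,0],[2.4,-0.4,0],[2.8,-0.4,0],[3.2,-0.5,0],[3.6,-0.5,0],[4.0,-0.6,0],[4.4,-0.7,0]], "delta_rot": [[0,0,0],[0,0,0],[0,0,0],[0,0,0],[0,0,0],[0,0,0],[0,0,0],[0,0,0]], "gripper": [255,255,255,255,255,255,255,255]}}

```text
t: 7.85
position: [0.5117, 0.2854, 0.0981]
eef_rot: [-1.797, 0.821, 1.37]
contact_force: [-1.4, 0.7, -0.1]
grip_width: -0.0005
```

Call:
{"api": "servo_tool", "payload": {"translation": [[0.4,-0.1,0],[0.8,-0.1,0],[1.2,-0.2,0],[1.6,-0.2,0],[2.0,-0.3,0],[2.4,-0.4,0],[2.8,-0.4,0],[3.2,-0.5,0]], "delta_rot": [[0,0,0],[0,0,0],[0,0,0],[0,0,0],[0,0,0],[0,0,0],[0,0,0],[0,0,0]], "gripper": [255,255,255,255,255,255,255,255]}}

```text
t: 8.52
position: [0.5435, 0.2804, 0.0973]
eef_rot: [-1.795, 0.821, 1.371]
contact_force: [-2.3, 0.5, -1.4]
grip_width: 0.0
```

Run:
```python
from h import *
a=snap('scene','s6.png');b=snap('top','t6.png')
o=np.hstack([cv2.resize(a[120:300,300:500],(440,396)),cv2.resize(b[170:310,200:340],(360,396))])
cv2.imwrite('pics/d6.png',o[:,:,::-1]);s=sense();print(s['position'],s['contact_force'])
```

```text
[0.5445176  0.28009222 0.09747889] [-0.53217719 -0.15755835 -0.09973203]
```

View pics/d6.png

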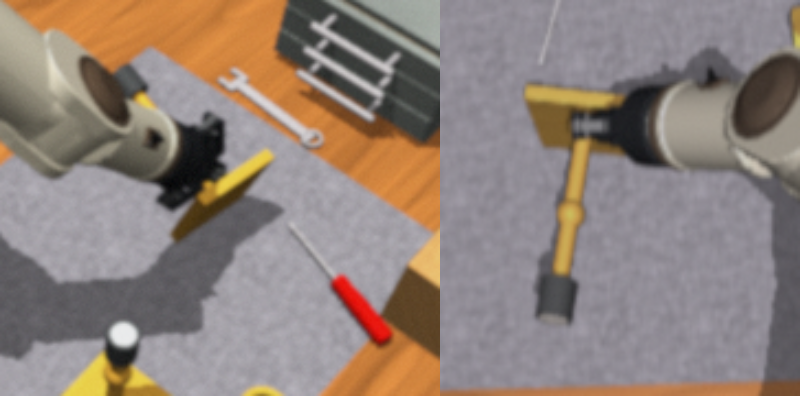

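The lamp is tilting well. Before letting it go, I check that the foot's landing area misses the screwdriver's tip.

Run:
```python
from h import *
im=cv2.imread('pics/t6.png');print('driver tip px 239.5,192 ->',on('top',239.5,192,.004).round(3))
u=np.array([.989,-.15]);l=np.array([.15,.989])
# current image: pivot line = lower foot corners seen at crop (537,150)
p=lambda x,y:(200+(x-440)/2.571,170+y/2.829)
print('lower-left corner now (z~0)',on('top',*p(538,151),.005).round(3),'upper-left (z~.115)',on('top',*p(526,88),.115).round(3))
mid=np.array([.512,.280]);piv=mid+u*.031
for a,b in((0,.06),(0,-.06),(.12,.06),(.12,-.06)):print((piv+u*a+l*b).round(3))
gray=im[180:200,225:255];cv2.imwrite('pics/drv.png',gray)
hsv=cv2.cvtColor(im,cv2.COLOR_BGR2HSV)[150:200,228:262];
r,c=np.where((hsv[:,:,1]<25)&(hsv[:,:,2]>165));k=r.argsort()[-4:];print([(228+c[i],150+r[i]) for i in k])
```

```text
driver tip px 239.5,192 -> [0.627 0.341 0.004]
lower-left corner now (z~0) [0.53  0.346 0.005] upper-left (z~.115) [0.578 0.334 0.115]
[0.552 0.335]
[0.534 0.216]
[0.67  0.317]
[0.652 0.198]
[(np.int64(239), np.int64(190)), (np.int64(238), np.int64(191)), (np.int64(239), np.int64(191)), (np.int64(253), np.int64(192))]
```

Run:
```python
from h import *
im=cv2.imread('pics/top0.png')[125:200,225:275]
cv2.imwrite('pics/drv.png',cv2.resize(im,None,fx=8,fy=8,interpolation=2))
```

```text
(no output)
```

View pics/drv.png

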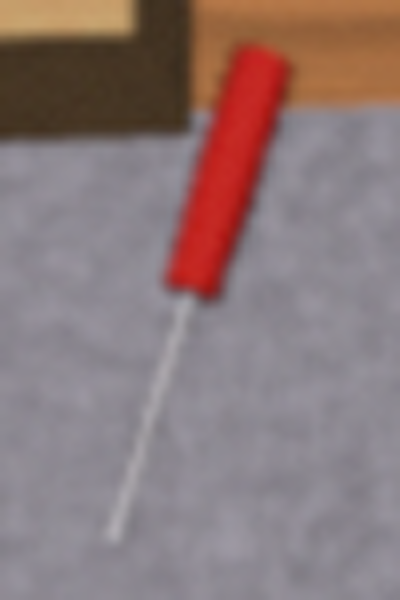

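The landing square's far-left corner, at about (0.670, 0.317), would pass only ~10 mm from the screwdriver shaft. That is too close for my accuracy. I'll lay the lamp back down, slide its foot about 30 mm towards -y with a gentle side push, and then raise it.

Call:
{"api": "servo_tool", "payload": {"translation": [[-0.5,0.1,0],[-1.0,0.1,0],[-1.5,0.2,0],[-2.0,0.3,0],[-2.5,0.4,0],[-3.0,0.4,0],[-3.5,0.5,0],[-4.0,0.6,0]], "delta_rot": [[0,0,0],[0,0,0],[0,0,0],[0,0,0],[0,0,0],[0,0,0],[0,0,0],[0,0,0]], "gripper": [255,255,255,255,255,255,255,255]}}

```text
t: 9.28
position: [0.5027, 0.2864, 0.0973]
eef_rot: [-1.795, 0.821, 1.37]
contact_force: [-1.8, -0.0, -0.3]
grip_width: 0.0
```

Call:
{"api": "servo_tool", "payload": {"translation": [[-0.5,0.1,0],[-1.0,0.1,0],[-1.5,0.2,0],[-2.0,0.3,0],[-2.5,0.3,0],[-3.0,0.3,0],[-3.8,0.3,0],[-3.8,-2,2.2]], "delta_rot": [[0,0,0],[0,0,0],[0,0,0],[0,0,0],[0,0,0],[0,0,0],[0,0,0],[0,0,0]], "gripper": [255,255,255,255,255,255,255,255]}}

```text
t: 9.95
position: [0.4594, 0.27, 0.1175]
eef_rot: [-1.781, 0.818, 1.387]
contact_force: [0.8, -0.0, 1.4]
grip_width: -0.0001
```

Call:
{"api": "servo_tool", "payload": {"translation": [[0,-2,2.5],[0,-3,6],[0,-2,9.5],[0,0,13],[0,3,15],[0.5,6.5,15],[1,10,15],[1.5,13.5,15]], "delta_rot": [[0,0,0],[0,0,0],[-0.1,0.02,0],[-0.2,0.04,0],[-0.3,0.06,0],[-0.4,0.08,0],[-0.5,0.1,0],[-0.6,0.12,0]], "gripper": [255,255,255,255,255,255,255,255]}}

```text
t: 10.62
position: [0.4708, 0.3428, 0.2622]
eef_rot: [-1.746, 1.269, 1.427]
contact_force: [0.8, 0.0, -0.5]
grip_width: 0.0002
```

Call:
{"api": "servo_tool", "payload": {"translation": [[0.5,1,0],[1,2,0],[1.5,3,0],[2,3.5,0],[2,3.5,0]], "delta_rot": [[-0.1,0.02,0],[-0.2,0.04,0],[-0.3,0.06,0],[-0.35,0.07,0],[-0.35,0.07,0]], "gripper": [255,255,255,255,255]}}

```text
t: 11.03
position: [0.488, 0.3834, 0.2599]
eef_rot: [0.904, 1.514, -2.2]
contact_force: [-1.0, 0.2, -0.1]
grip_width: -0.0
```

```bash
cat >> h.py <<'E'
def foot(im,x0,x1,zf,y1=300):
    "bright upper band of a lying foot: ends by minAreaRect after removing stem via row span; returns ends px"
    hsv=cv2.cvtColor(im,cv2.COLOR_RGB2HSV);m=cv2.inRange(hsv,(20,110,150),(33,255,255));m[:,:x0]=0;m[:,x1:]=0;m[:200]=0;m[y1:]=0
    return m
E
python3 - <<'E'
from h import *
a=snap('scene','s7.png');b=snap('top','t7.png')
o=np.hstack([cv2.resize(a[120:300,300:500],(440,396)),cv2.resize(b[170:310,200:340],(360,396))])
cv2.imwrite('pics/d7.png',o[:,:,::-1]);s=sense();print(s['position'],s['eef_rot'],s['contact_force'])
E
```

```text
[0.48866402 0.37922793 0.25973507] [ 0.91362577  1.51439546 -2.19488173] [-0.31095709 -0.36099931 -0.38645606]
```

View pics/d7.png

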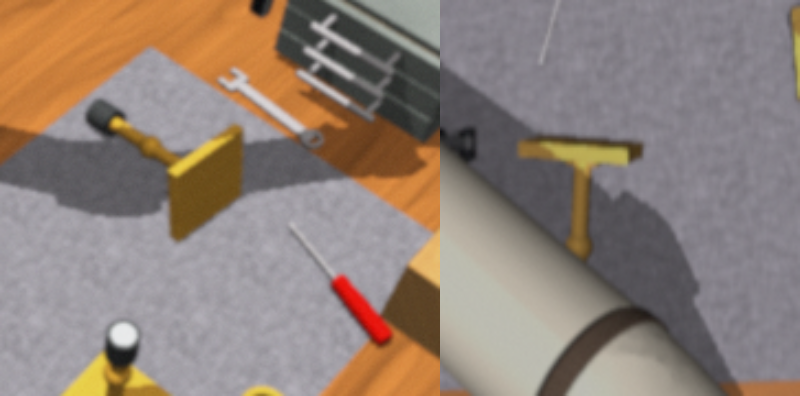

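The lamp lies as before (foot left end ~(231,223) px, y≈0.34). The tool is vertical on its left. Lowering it beside the foot's end, then a slow push towards -y.

Call:
{"api": "servo_tool", "payload": {"translation": [[1,0.3,-3],[2,0.5,-6],[3,0.5,-9],[3.6,0.5,-12],[3.6,0.5,-15],[3.6,0.5,-17.5],[3.6,0.5,-19.5],[3.6,0.5,-19.5]], "delta_rot": [[0,0,0],[0,0,0],[0,0,0],[0,0,0],[0,0,0],[0,0,0],[0,0,0],[0,0,0]], "gripper": [255,255,255,255,255,255,255,255]}}

```text
t: 11.8
position: [0.5238, 0.3787, 0.0616]
eef_rot: [0.908, 1.508, -2.206]
contact_force: [-0.8, 0.2, 1.3]
grip_width: -0.0003
```

Call:
{"api": "servo_tool", "payload": {"translation": [[0,-0.5,0],[0,-1,0],[0,-1.5,0],[0,-2,0],[0,-2.5,0],[0,-3,0],[0,-3.4,0],[0,-3.4,0]], "delta_rot": [[0,0,0],[0,0,0],[0,0,0],[0,0,0],[0,0,0],[0,0,0],[0,0,0],[0,0,0]], "gripper": [255,255,255,255,255,255,255,255]}}

```text
t: 12.47
position: [0.5289, 0.3514, 0.0698]
eef_rot: [1.009, 1.524, -2.103]
contact_force: [3.4, 5.1, 3.6]
grip_width: -0.0002
```

Call:
{"api": "servo_tool", "payload": {"translation": [[0,-0.4,0],[0,-0.8,0],[0,-1.2,0],[0,-1.6,0],[0,-2,0],[0,-2.4,0],[0,-2.4,0],[0,-2.4,0]], "delta_rot": [[0,0,0],[0,0,0],[0,0,0],[0,0,0],[0,0,0],[0,0,0],[0,0,0],[0,0,0]], "gripper": [255,255,255,255,255,255,255,255]}}

```text
t: 13.13
position: [0.5285, 0.3274, 0.0691]
eef_rot: [1.004, 1.522, -2.107]
contact_force: [3.0, 4.2, 2.8]
grip_width: -0.0004
```

Call:
{"api": "servo_tool", "payload": {"translation": [[0,1.5,0],[0,3,0],[0,3.5,3],[-0.5,3.5,7],[-2,2,11],[-4,-1,15],[-6,-4,18],[-8,-7,20]], "delta_rot": [[0,0,0],[0,0,0],[0,0,0],[0,0,0],[0.1,-0.02,0],[0.2,-0.04,0],[0.3,-0.06,0],[0.4,-0.08,0]], "gripper": [255,255,255,255,255,255,255,255]}}

```text
t: 13.8
position: [0.4624, 0.2809, 0.248]
eef_rot: [-1.733, 1.244, 1.445]
contact_force: [-0.2, -2.0, 0.6]
grip_width: -0.0
```

Call:
{"api": "servo_tool", "payload": {"translation": [[0,-3,1],[0,-6,2],[0,-8,3],[0,-9,3],[0,-10,3],[0,-10,3],[0,-10,3],[0,-10,3]], "delta_rot": [[0.1,-0.02,0],[0.2,-0.04,0],[0.3,-0.06,0],[0.4,-0.08,0],[0.5,-0.1,0],[0.53,-0.11,0],[0.53,-0.11,0],[0.53,-0.11,0]], "gripper": [255,255,255,255,255,255,255,255]}}

```text
t: 14.47
position: [0.4621, 0.18, 0.275]
eef_rot: [-1.776, 0.707, 1.406]
contact_force: [-0.4, 0.8, 0.7]
grip_width: -0.0
```

Run:
```python
from h import *
b=snap('top','t8.png');a=snap('scene','s8.png');s=sense();print(s['position'],s['eef_rot'],s['contact_force'])
for f in('t7.png','t8.png'):
    im=cv2.imread('pics/'+f)[:,:,::-1].copy();m=foot(im,215,305,.119)
    n,l,st,c=cv2.connectedComponentsWithStats(m);print(f,[(list(map(int,st[k])),c[k].round(1).tolist()) for k in range(1,n) if st[k][4]>15])
    # per-column extent of the bright mask above row 240
    cols=[(x,)+tuple(np.where(m[200:245,x])[0][[0,-1]]+200) for x in range(215,305,4) if m[200:245,x].any()];print([tuple(map(int,c)) for c in cols])
```

```text
[0.46230758 0.18244997 0.27622991] [-1.78111252  0.70765453  1.40757372] [0.46681452 0.31073118 0.9937709 ]
t7.png [([239, 221, 34, 11, 177], [256.3, 224.5])]
[(239, 221, 221), (243, 221, 224), (247, 221, 225), (251, 222, 226), (255, 222, 230), (259, 222, 227), (263, 223, 226), (267, 223, 226), (271, 223, 227)]
t8.png [([247, 218, 28, 64, 376], [262.4, 241.8])]
[(247, 218, 222), (251, 219, 223), (255, 220, 224), (259, 221, 225), (263, 222, 227), (267, 223, 244), (271, 224, 231)]
```

Run:
```python
from h import *
im=cv2.imread('pics/t8.png');hsv=cv2.cvtColor(im,cv2.COLOR_BGR2HSV)
m=cv2.inRange(hsv,(15,100,60),(35,255,255));m[:,:215]=0;m[:,310:]=0;m[:205]=0;m[300:]=0
print('foot cols',[(x,)+tuple((np.where(m[205:236,x])[0][[0,-1]]+205).tolist()) for x in range(215,310,3) if m[205:236,x].any()])
print('stem rows',[(y,)+tuple(np.where(m[y])[0][[0,-1]].tolist()) for y in range(228,292,4) if m[y].any()])
d=cv2.inRange(hsv,(0,0,0),(180,120,80));d[:270]=0;d[310:]=0;d[:,:230]=0;d[:,290:]=0
n,l,st,c=cv2.connectedComponentsWithStats(d);print([(st[k].tolist(),c[k].round(1).tolist()) for k in range(1,n) if st[k][4]>40])
print(pix('top',sense()['position']))
```

```text
foot cols [(248, 218, 223), (251, 218, 223), (254, 217, 224), (257, 218, 225), (260, 218, 226), (263, 219, 227), (266, 220, 235), (269, 220, 235), (272, 221, 231), (275, 222, 230), (278, 222, 230), (281, 223, 230), (284, 224, 230), (287, 225, 231), (290, 225, 227)]
stem rows [(228, 264, 288), (232, 266, 271), (236, 265, 271), (240, 264, 270), (244, 263, 269), (248, 262, 268), (252, 261, 267), (256, 258, 267), (260, 259, 267), (264, 258, 264), (268, 258, 263), (272, 257, 262), (276, 256, 261), (280, 255, 261)]
[([249, 278, 8, 15, 63], [251.9, 285.4]), ([257, 280, 7, 15, 63], [260.2, 287.5])]
[[280.71817918 234.45558506]]
```

Run:
```python
from h import *
L,R=on('top',247,220.3,.1195),on('top',288.5,230.3,.1195);M=(L+R)/2;e=(L-R)[:2];y1=np.arctan2(-e[0],e[1])
s,k=on('top',268,236,.053),on('top',256.5,287,.024);v=(s-k)[:2];y2=np.arctan2(v[1],v[0])
print('L,R',L.round(3),R.round(3),'len',np.linalg.norm(e).round(3),'mid',M.round(3),'yaw edge,stem',y1.round(3),y2.round(3))
y=(y1+y2)/2;u=np.array([np.cos(y),np.sin(y)]);l=np.array([-u[1],u[0]])
print('line lateral: stem pt vs mid',((s[:2]-M[:2])@l).round(3))
piv=M[:2]+u*.031
print('landing',[(piv+u*a+l*b).round(3).tolist() for a,b in((0,.06),(0,-.06),(.12,.06),(.12,-.06))])
c=M[:2]-u*.008-u*.011+l*.012;print('u',u.round(3),'contact TCP xy',c.round(3),'balance TCP',(c+u*.078).round(3))
```

```text
L,R [0.522 0.295 0.119] [0.49  0.18  0.119] len 0.12 mid [0.506 0.237 0.119] yaw edge,stem -0.268 -0.271
line lateral: stem pt vs mid 0.003
landing [[0.552, 0.287], [0.52, 0.171], [0.668, 0.255], [0.636, 0.139]]
u [ 0.964 -0.266] contact TCP xy [0.491 0.254] balance TCP [0.566 0.233]
```

The new pose is consistent: foot length 120 mm, and edge and stem yaw both -0.27. The landing square is now clear of the driver by ~65 mm. Lowering in and pushing again.

Call:
{"api": "servo_tool", "payload": {"translation": [[0,2,-3.5],[0,4,-7],[0,5.5,-10],[0,6.5,-13],[0,7.3,-15.5],[0,8,-18],[0,8,-18],[0,8,-18]], "delta_rot": [[0,0,0],[0,0,0],[0,0,0],[0,0,0],[0,0,0],[0,0,0],[0,0,0],[0,0,0]], "gripper": [255,255,255,255,255,255,255,255]}}

```text
t: 15.23
position: [0.4616, 0.2639, 0.0963]
eef_rot: [-1.778, 0.704, 1.411]
contact_force: [0.4, -0.4, 1.1]
grip_width: -0.0001
```

Call:
{"api": "servo_tool", "payload": {"translation": [[0.8,-0.2,0],[1.6,-0.4,0],[2.2,-0.6,0],[2.6,-0.7,0],[3.0,-0.8,0],[3.4,-0.9,0],[3.8,-1.0,0],[4.2,-1.2,0]], "delta_rot": [[0,0,0],[0,0,0],[0,0,0],[0,0,0],[0,0,0],[0,0,0],[0,0,0],[0,0,0]], "gripper": [255,255,255,255,255,255,255,255]}}

```text
t: 15.9
position: [0.5046, 0.2493, 0.0958]
eef_rot: [-1.781, 0.706, 1.406]
contact_force: [-2.0, 0.2, 0.5]
grip_width: -0.0001
```

Call:
{"api": "servo_tool", "payload": {"translation": [[0.4,-0.1,0],[0.8,-0.2,0],[1.2,-0.3,0],[1.6,-0.4,0],[2.0,-0.6,0],[2.4,-0.7,0],[2.8,-0.8,0],[3.2,-0.9,0]], "delta_rot": [[0,0,0],[0,0,0],[0,0,0],[0,0,0],[0,0,0],[0,0,0],[0,0,0],[0,0,0]], "gripper": [255,255,255,255,255,255,255,255]}}

```text
t: 16.57
position: [0.5373, 0.2398, 0.0955]
eef_rot: [-1.782, 0.706, 1.404]
contact_force: [-0.4, 0.3, -0.4]
grip_width: 0.0
```

Call:
{"api": "servo_tool", "payload": {"translation": [[0.6,-0.2,0],[1.2,-0.3,0],[1.8,-0.5,0],[2.4,-0.7,0],[3.0,-0.8,0],[3.5,-1.0,0]], "delta_rot": [[0,0,0],[0,0,0],[0,0,0],[0,0,0],[0,0,0],[0,0,0]], "gripper": [255,255,255,255,255,255]}}

```text
t: 17.07
position: [0.5726, 0.23, 0.0957]
eef_rot: [-1.782, 0.706, 1.404]
contact_force: [-0.5, 1.0, -0.2]
grip_width: 0.0002
```

Call:
{"api": "servo_tool", "payload": {"translation": [[0,-2.8,2.5],[0,-5.6,5],[0,-8.4,7.5],[-1,-10,10],[-2,-10,13],[-2,-10,16],[-2,-10,16],[-2,-10,16]], "delta_rot": [[0,0,0],[0,0,0],[0,0,0],[0,0,0],[0,0,0],[0,0,0],[0,0,0],[0,0,0]], "gripper": [255,255,255,255,255,255,255,255]}}

```text
t: 17.73
position: [0.5527, 0.1297, 0.2572]
eef_rot: [-1.787, 0.708, 1.401]
contact_force: [-0.3, 0.0, -1.1]
grip_width: 0.0002
```

Run:
```python
from h import *
a=snap('scene','s9.png');b=snap('top','t9.png')
o=np.hstack([cv2.resize(a[120:370,180:500],(450,352)),cv2.resize(b[130:310,200:470],(345,230))if 0 else cv2.resize(b[120:310,185:475],(350,352))])
cv2.imwrite('pics/d9.png',o[:,:,::-1]);s=sense();print(s['position'],s['contact_force'])
```

```text
[0.55135372 0.12996783 0.25502692] [-0.14571698 -0.42262793  0.82360282]
```

View pics/d9.png

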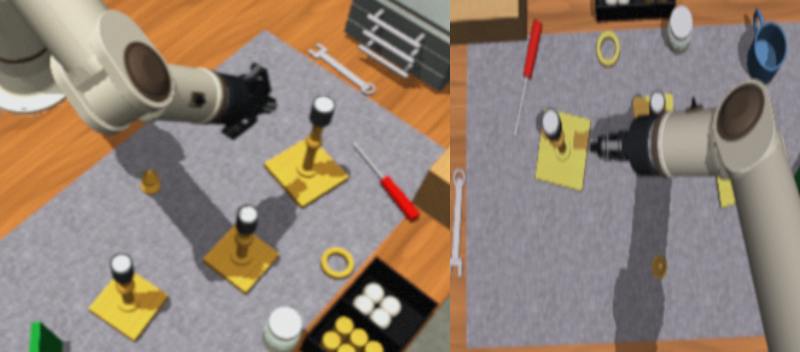

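All three lamps stand upright. I'm lifting the hand well clear, then a numeric check of the bystanders and the standing lamps' positions.

Call:
{"api": "servo_tool", "payload": {"translation": [[-1,0,3],[-3,0,6],[-6,0,8],[-10,0,8],[-13,0,8],[-16,0,8],[-16,0,8],[-16,0,8]], "delta_rot": [[0,0,0],[0,0,0],[0,0,0],[0,0,0],[0,0,0],[0,0,0],[0,0,0],[0,0,0]], "gripper": [255,255,255,255,255,255,255,255]}}

```text
t: 18.5
position: [0.3904, 0.13, 0.3345]
eef_rot: [-1.778, 0.707, 1.405]
contact_force: [-0.2, 0.1, 0.2]
grip_width: -0.0
```

Run:
```python
from h import *
b=snap('scene','s10.png');t=snap('top','t10.png');s=sense();print(s['t'],s['position'],s['contact_force'])
for n,i,f0 in(('scene',b,'scene0.png'),('top',t,'top0.png')):
    a=cv2.cvtColor(cv2.imread('pics/'+f0),cv2.COLOR_BGR2GRAY);g=cv2.cvtColor(i,cv2.COLOR_RGB2GRAY)
    for nm,p in(('standing',(.632,-.012,.17)),('finial',(.395,-.014,.03)),('jar',(.781,-.082,.04)),('collar',(.759,.101,.01)),('driver',(.72,.312,.01)),('spanner',(.5,.46,0))):
        u,v=pix(n,p)[0].astype(int);w=a[v-14:v+14,u-14:u+14];r=cv2.matchTemplate(g[v-24:v+24,u-24:u+24],w,cv2.TM_CCOEFF_NORMED);_,q,_,l=cv2.minMaxLoc(r);print(n,nm,(l[0]-10,l[1]-10),round(q,2))
h=cv2.cvtColor(t,cv2.COLOR_RGB2HSV);m=cv2.inRange(h,(20,110,120),(33,255,255));m[:160]=0;m[260:]=0
for x0,x1,w in((225,290,.12),(405,465,.1)):
    k=np.zeros_like(m);k[:,x0:x1]=m[:,x0:x1];c=max(cv2.findContours(k,0,2)[0],key=cv2.contourArea)
    P=np.array([on('top',*p,.016) for p in cv2.boxPoints(cv2.minAreaRect(cv2.convexHull(c)))])
    print('foot centre',P.mean(0).round(3),'sides',np.linalg.norm(np.diff(P,axis=0),axis=1).round(3))
```

```text
18.6 [0.39216921 0.13003865 0.33542029] [0.14512028 0.47049454 0.87235414]
scene standing (0, 0) 1.0
scene finial (0, 0) 0.42
scene jar (0, 0) 1.0
scene collar (0, 0) 1.0
scene driver (0, 0) 1.0
scene spanner (-3, -2) 0.69
top standing (0, 0) 1.0
top finial (-8, -6) 0.38
top jar (0, 0) 1.0
top collar (0, 0) 1.0
top driver (0, 0) 1.0
top spanner (0, 0) 1.0
foot centre [0.597 0.228 0.016] sides [0.117 0.104 0.117]
foot centre [ 0.537 -0.212  0.016] sides [0.099 0.084 0.099]
```

```bash
python3 -c "
from cell import job_done;print(job_done())"
```

```text
the job is handed in; nothing more can be done
None
```

Both toppled lamps now stand upright on their feet, and I handed the job in at about 18.6 s with the hand clear of everything. I tipped each one up by pushing the foot's upper edge with shut, sideways-tilted fingertips.

- **Extra step on the big lamp:** my first push would have landed its foot about 10 mm from the screwdriver. I laid it back down, slid it about 30–40 mm towards −y with a gentle side push (about 7 N at the wrist), and then raised it.
- **Last checks, lamps:** the last picture shows both standing. Their feet are centred near (0.597, 0.228) and (0.537, −0.212), about 83 mm and 54 mm from where they started. I judged uprightness from the pictures and did not measure the angle. My foot-outline fits came out short: 117 × 104 mm for the big foot and 99 × 84 mm for the small one, most likely because the stem and cup hide part of the foot.
- **Last checks, other things:** the standing lamp, jar, collar and driver matched their first pictures with no shift.
- **Checks that failed or disagreed:**
  - The finial match failed in both views, probably from the arm and its shadow; the last picture I viewed shows it still standing.
  - The spanner matched exactly from the top but poorly (0.69) in the scene view.
  - The mug was not in the numeric check; the hand did not work near it.

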